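# Tip a spares carton into its stowage bay

### The job

The tall cardboard carton stands on end on the green stowage board. Push it high up so that it tips over its foot, without its foot sliding along, and falls flat inside the yellow outline, towards the steel stop; then push it by its foot end along the board until its top end is flush against the stop, still between the yellow side lines. Only push it, never lift or carry it, leave the filter, the tin and the white box undisturbed, and finish with the robot clear of everything.

Things in the scene. Friction and masses are not known exactly. Their poses are not given: they have to be found in the camera images.
- board: Fixed green board lying on the bench, 320 x 180 mm and 6 mm thick, with a yellow painted outline. Origin at the centre of its underside (bench level); x runs along it towards the steel stop, y across it, z up. The stop is a fixed steel bar across the far end, 156 mm wide, 12 mm thick, its top 42 mm above the bench; its face is at x = +140 mm. Inside the yellow outline: x from -105 mm (the near line) to the stop's face at +140 mm, y from -70 to +70 mm.
- stop_face (a point): Middle of the stop's face that looks along the board at the carton, 24 mm above the bench (18 mm above the board's top); axes as the board's.
- carton: Loose closed cardboard carton, 42 (x) x 80 (y) x 140 mm (z), 0.2 to 0.4 kg, orange band around it near the top. At the start it stands upright on the board near the near line, its x axis pointing along the board towards the stop to within about 5 degrees. Origin at the centre of its underside; z points up through its top. Its base grips the board well: pushed 100 mm or more above the board it tips and does not slide; it passes its balance point when it leans about 17 degrees.
- carton_mid (a point): Centre of the carton, 70 mm from its underside; axes as the carton's. Lying flat on its broad face it is 27 mm above the bench.
- carton_foot (a point): Middle of the carton's lower edge on the side towards the stop (carton x = +21 mm, z = 0): the edge it tips over.
- carton_top (a point): Centre of the carton's top face, 140 mm from its underside; the face that must end flush against the stop.
- filter: Bystander: metal perforated filter element, a standing cylinder of diameter 64 mm (68 mm at its end caps), 110 mm tall, beside the board. Origin at the centre of its underside.
- tin: Bystander: closed blue tin, diameter 60 mm, 80 mm tall, standing beside the board. Origin at the centre of its underside.
- partsbox: Bystander: white parts box with a green band, 60 x 60 x 40 mm, standing beside the board. Origin at the centre of its underside.
Mind the look-alikes: they are no part of the job. What is meant by the carton is not red, and is the larger of those in its own colour.

How it is judged:
On the way, in this order (a step that is already met when the one before it is completed fails the run):
1. the carton leans well over its foot (more than 26 degrees), the foot edge less than 20 mm from where it stood (angle between carton_mid's own z axis and vertical above 0.45 rad and distance of carton_foot from where it was at the start of the episode below 0.02 m).
2. the carton lies flat and still inside the yellow outline, not yet at the stop (angle between carton_mid's own z axis and vertical between 1.48 and 1.66 rad and height (world z) of carton_mid below 0.035 m and y of carton_foot in the frame of board between -0.032 and 0.032 m and y of carton_top in the frame of board between -0.032 and 0.032 m and x of carton_foot in the frame of board between -0.105 and 0.14 m and x of carton_top in the frame of board below 0.125 m and linear speed of carton below 0.02 m/s and angular speed of carton below 0.1 rad/s), for 0.2 s.
3. the carton's top end is against the stop (angle between carton_mid's own z axis and vertical between 1.48 and 1.66 rad and height (world z) of carton_mid below 0.035 m and x of carton_top in the frame of board between 0.134 and 0.145 m), for 0.2 s.
At the end, for the whole second after the job is handed in: The carton lies flat on its broad face, at rest, its top end within 6 mm of the stop's face and square to it within 3.4 degrees, both its ends centred to within 32 mm of the board's centre line; the robot touches nothing (all of step 3 and y of carton_foot in the frame of board between -0.032 and 0.032 m and y of carton_top in the frame of board between -0.032 and 0.032 m and angle between the z axis of carton and the x axis of board, either way round below 0.06 rad and linear speed of carton below 0.02 m/s and angular speed of carton below 0.1 rad/s).
It fails at once if the carton is lifted or carried: the edge it tips over rises more than 14 mm off the board (height (world z) of carton_foot above 0.02 m).
It fails at once if the carton rises off the board as a whole (height (world z) of carton_mid above 0.092 m).
It fails at once if the perforated filter element is shifted more than 12 mm or knocked over (distance of filter from where it was at the start of the episode above 0.012 m or angle between filter's own z axis and vertical above 0.2 rad).
It fails at once if the blue tin is shifted more than 12 mm or knocked over (distance of tin from where it was at the start of the episode above 0.012 m or angle between tin's own z axis and vertical above 0.2 rad).
It fails at once if the white parts box is shifted more than 12 mm or knocked over (distance of partsbox from where it was at the start of the episode above 0.012 m or angle between partsbox's own z axis and vertical above 0.2 rad).
It also fails if it takes over 38 s, if anything falls off the work surface, if the arm or the gripper's body presses on something with over 40 N, if the wrist force passes 120 N, or if a joint passes its speed limit or range.

### The arm

A 6-joint arm with a two-finger parallel gripper is mounted at the origin on the work surface. World frame = base frame: x ahead of the robot, y to its left, z up, the work surface at z = 0. Lengths are in m, angles in rad, forces in N, time in s.
With the tool pointing down it reaches from about 0.35 to 0.725 m from the base axis. Payload 6 kg.
Tool frame: the origin (TCP) lies between the finger pads; the fingertips stand 22 mm ahead of it and the grasp point (between the pads) lies 3 mm ahead of it; y points along the fingers, x is the direction in which the jaws open and shut, and the axes are right-handed (so a half turn about y gives the same grasp; the last joint's range is limited). The gripper opens to 85 mm and grips with 20 to 120 N. Pads are 22 mm wide; open, the fingers measure 114 mm over their backs; the gripper's body (76 mm by 85 mm) begins 54 mm behind the grasp point. The pads swing forward as they close: fully open they stand 13 mm farther back than shut.
Start: joints at [-0.858, 0.04, 0.085, 0, -1.615, -0.334], TCP at [0.222, -0.557, 0.253] pointing down, gripper open.
Joint ranges: [-2.56, 2.56], [-1.29, 2.01], [-1.08, 1.49], [-3.29, 1.98], [-2.81, -0.18], [-2.99, 2.99]. Speed limits (rad/s): [2.57, 2.57, 3.01, 3.14, 3.14, 3.14].

### API

Orientations are given as a unit quaternion [w, x, y, z].
In Python, from plant import arm, grab_frame, calibration, workorder gives the robot as it stands.
- The arm moves only by the tool arm_command, never from a script. Its argument "moves" is a list of rows, each a list of 7 numbers: the opening in per cent of the stroke, from 0 (shut) to 100 (fully open), then the shift along the tool's x, y, z in cm, then the turn, a rotation vector about the tool's x, y, z in degrees. A call has 1 to 20 rows; each row shifts and turns the commanded pose from where the row before left it, along the tool's axes as they then stand; what a row does not reach is not made up. A row lasts 1/8 s, in which the tool goes at most 62.5 mm and 10.7 degrees, less where a joint would pass 70% of its speed; a pose out of reach is approached as far as the arm can. A call is refused whole if a number of a shift passes 6.25 or a number of a turn 10.7, either way. A call with a gripper value outside its range is refused whole. The fingers move at their own pace and stop on an object; the grip force is fixed at half the most. Time passes only in rows, so rows that do not move let the fingers close. It gives the time, the measured TCP pose, the force and the opening at its end, in the units of the state.
- arm.sense(): the state, without advancing time (a new reading comes with each control period).
- grab_frame(name): name is "side" or "top" or "wrist"; returns the picture (384x512x3 uint8, red, green, blue); there is no depth.
- calibration(name): a dict with "fovy" (degrees; the focal length in pixels is half the picture's height over the tangent of half this angle, whatever the lens; pixels are square), "cx", "cy" (the principal point, pixels), "rvec" (rotation vector, rad) and "tvec" (3), from world to camera coordinates, as OpenCV has them. Camera axes: x right, y down, z forward; pixel columns grow to the right and rows downward; lengths in m; the calibration is good to about 2 mm. A picture is of the moment at which its call begins: read the wrist's pose just before it. calibration takes no time and is no camera call; for the wrist camera it gives the pose at the moment of the call.
- workorder.job_done(): hands the job in, once; it reports no verdict.
The state is a dict: "t": time; "qpos": joint angles; "qd": joint speeds; "joint_torque": joint torques, N m; "eef_pos": TCP position; "tcp_rot": TCP orientation; "wrist_force": force on the tool from outside, world axes, zero at the start; "ft_torque": the same for the moment, N m; "opening": finger opening in m.
Only numpy, scipy, OpenCV 4.12 (cv2) and the standard library are available. Lean on these libraries where they do the work, as an engineer would, in place of code of your own. Each camera call takes 0.05 s, during which the arm holds its last target.

## Working session

There is one attempt and no reset: what is moved stays moved. The work goes in short steps, Python scripts to look and compute and a tool call to move; the robot and the scene stay as the last step left them, time stands still between calls to the robot, and variables do not carry over. Pictures are saved under pics/ and viewed, and the job is handed in when it is done.

Besides the shell and the picture viewer there is one more tool, called after "Call:" as name(argument=value, ...), one argument or row to a line, values as JSON. arm_command: Moves the arm, as the interface text tells. Its arguments: {"type":"object","properties":{"moves":{"type":"array","items":{"type":"array","items":{"type":"number"}}}},"required":["moves"]}

```bash
mkdir -p pics; ls; python3 - <<'E'
from plant import arm, grab_frame, calibration, workorder
import cv2
print(arm.sense())
for n in ("side","top","wrist"):
    print(n,calibration(n))
    cv2.imwrite(f"pics/a_{n}.png",grab_frame(n)[:,:,::-1])
E
```

```text
pics
{'t': 0.0, 'qpos': array([-8.58303688e-01,  4.07995584e-02,  8.38092351e-02, -4.65831173e-04,
       -1.61548898e+00, -3.33703862e-01]), 'qd': array([-1.46996846e-03, -8.71843527e-04, -9.50920874e-05,  1.30056814e-03,
       -1.35368950e-03,  7.23898294e-04]), 'joint_torque': array([ 2.20354177e-04, -3.68213117e+01,  3.47404969e+01,  6.93249688e+00,
       -5.54983315e-03,  2.23311963e-05]), 'eef_pos': array([ 0.22185325, -0.55716781,  0.25228448]), 'tcp_rot': array([-0.39745302,  0.39638901,  0.58550832, -0.58488192]), 'wrist_force': array([ 0.51100025, -0.56172153,  0.18976378]), 'ft_torque': array([-0.05544441, -0.01702586,  0.00265207]), 'opening': 0.0857622506793147}
side {'fovy': 53.45224863476683, 'cx': 251.73467060215057, 'cy': 189.91590615839465, 'rvec': array([ 0.27651645, -2.85941202,  1.07316184]), 'tvec': array([0.55816706, 0.13130863, 0.68693236])}
top {'fovy': 43.64952221216899, 'cx': 257.05328302219004, 'cy': 194.9069640442639, 'rvec': array([ 2.14675996, -2.13387057,  0.13042991]), 'tvec': array([0.02686772, 0.59413705, 0.8076922 ])}
wrist {'fovy': 61.14275200738988, 'cx': 256.2934505502249, 'cy': 193.87543108191886, 'rvec': array([-1.66323384, -2.4515227 , -0.35115399]), 'tvec': array([ 0.59904418, -0.03648776,  0.37718058])}
```

View pics/a_side.png

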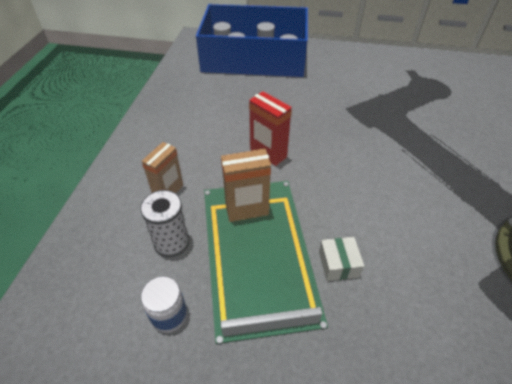

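View pics/a_top.png

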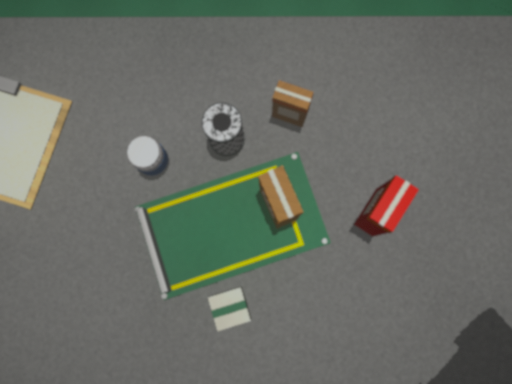

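View pics/a_wrist.png

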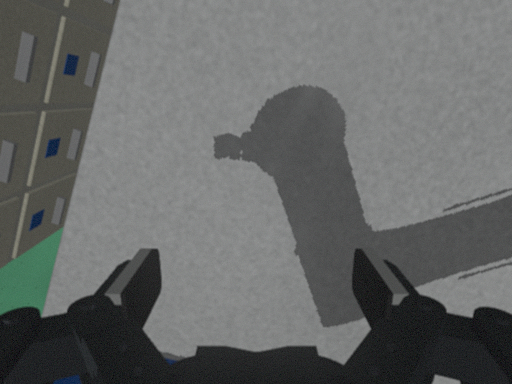

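```bash
python3 - <<'E'
from plant import arm, grab_frame, calibration, workorder
import numpy as np
from scipy.spatial.transform import Rotation as R
q=arm.sense()['tcp_rot'];print(R.from_quat(np.r_[q[1:],q[0]]).as_matrix().round(3))
for n in ("side","top","wrist"):
    c=calibration(n);r=R.from_rotvec(c['rvec']).as_matrix();print(n,(-r.T@c['tvec']).round(3),r.round(2).tolist())
E
```

```text
[[-0.37  -0.001 -0.929]
 [ 0.929  0.001 -0.37 ]
 [ 0.001 -1.     0.   ]]
side [0.475 0.454 0.607] [[-0.98, -0.19, -0.01], [-0.14, 0.74, -0.66], [0.13, -0.64, -0.75]]
top [0.475 0.015 0.883] [[0.01, -1.0, -0.02], [-0.99, -0.0, -0.14], [0.14, 0.02, -0.99]]
wrist [ 0.156 -0.583  0.372] [[-0.37, 0.93, 0.0], [0.89, 0.35, 0.28], [0.26, 0.1, -0.96]]
```

The candidates for the carton, in top-view pixels, are brown (280,195) on the board, small brown (292,100), and red (388,206). The one on the board is not red and is the larger of the two brown ones. I'll confirm that in a crop and measure.

```bash
cat > h.py <<'E'
from plant import arm, grab_frame, calibration, workorder
import numpy as np, cv2
from scipy.spatial.transform import Rotation as R
def cam(n):
    c=calibration(n);r=R.from_rotvec(c['rvec']).as_matrix();f=192/np.tan(np.radians(c['fovy']/2))
    return r,np.array(c['tvec']),f,c['cx'],c['cy']
def ray(C,p,z):
    r,t,f,cx,cy=C;o=-r.T@t;p=np.atleast_2d(p).astype(float)
    d=np.c_[(p[:,0]-cx)/f,(p[:,1]-cy)/f,np.ones(len(p))]@r
    return o+d*((z-o[2])/d[:,2])[:,None]
def proj(C,P):
    r,t,f,cx,cy=C;q=np.atleast_2d(P)@r.T+t
    return np.c_[q[:,0]/q[:,2]*f+cx,q[:,1]/q[:,2]*f+cy]
E
python3 - <<'E'
from h import *
for n in ("top","side"):
    im=cv2.imread(f"pics/a_{n}.png");hsv=cv2.cvtColor(im,cv2.COLOR_BGR2HSV);C=cam(n)
    g=cv2.inRange(hsv,(60,80,30),(90,255,200));y=cv2.inRange(hsv,(20,150,100),(35,255,255))
    s=cv2.inRange(hsv,(5,100,60),(17,255,255))
    def comps(m,k=3):
        N,l,st,ce=cv2.connectedComponentsWithStats(m)
        return [(st[i],ce[i].round(1),(l==i).astype(np.uint8)) for i in np.argsort(-st[1:,4])[:k]+1]
    for nm,m in (("green",g),("yellow",y),("brown",s)):
        for st,ce,_ in comps(m): print(n,nm,st,ce)
    m=cv2.morphologyEx(g|y|s,cv2.MORPH_CLOSE,np.ones((5,5)))
    sc=im[120:310,120:340] if n=="top" else im[130:345,130:370]
    cv2.imwrite(f"pics/crop_{n}.png",cv2.resize(sc,None,fx=2.5,fy=2.5,interpolation=cv2.INTER_CUBIC))
E
```

```text
top green [ 149  179  147  105 8565] [215.4 231.3]
top green [   0    0  512   17 8043] [251.8   7.4]
top green [ 142  156  186  142 2846] [271.9 215.2]
top yellow [171 221 133  69 810] [244.1 261. ]
top yellow [147 166 130  47 639] [209.7 189.6]
top brown [260 174  29  50 563] [272.9 199. ]
top brown [275 167  27  51 426] [288.  191.5]
top brown [273  92  37  22 417] [290.6 102.4]
side green [    0    44   158   254 19694] [ 55.2 136.4]
side green [ 218  204   91  114 7166] [260. 266.]
side green [206 189  18 146 662] [213.8 252.1]
side yellow [269 198  46 109 431] [297.3 249.8]
side yellow [212 205  14 114 429] [218.2 260.1]
side brown [ 223  158   49   62 1463] [247.3 184.5]
side brown [143 144  33  31 450] [160.  160.3]
side brown [250 104  41  22 285] [269.8 115.4]
```

View pics/crop_top.png

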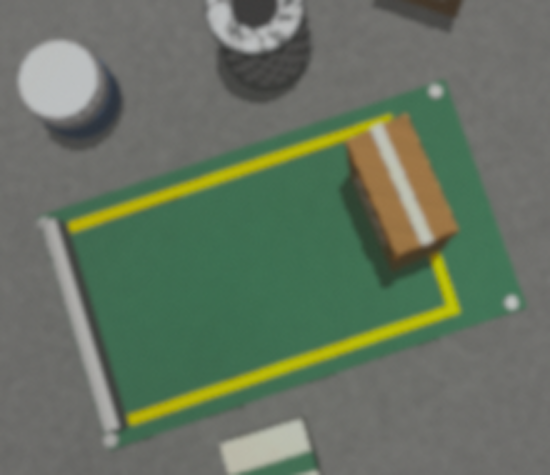

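View pics/crop_side.png

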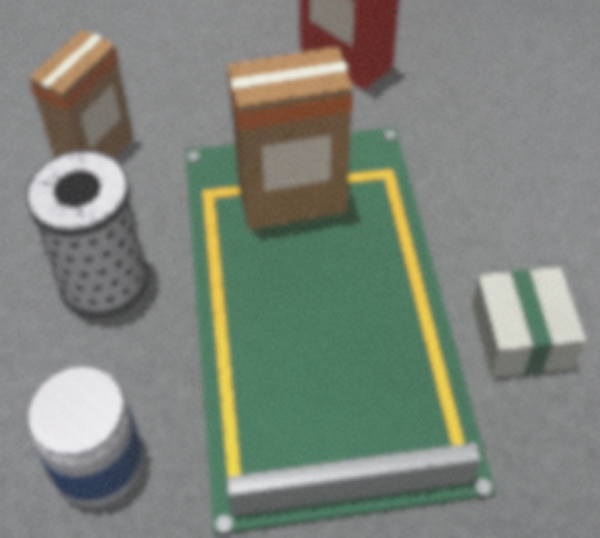

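```bash
python3 - <<'E'
from h import *
T=cam("top");S=cam("side")
tp=lambda L:np.array(L)/2.5+[120,120]-.3
sp=lambda L:np.array(L)/2.5+[130,130]-.3
im=cv2.imread("pics/a_top.png");hsv=cv2.cvtColor(im,cv2.COLOR_BGR2HSV)
y=cv2.inRange(hsv,(20,150,100),(35,255,255));N,l,st,ce=cv2.connectedComponentsWithStats(y)
i=np.argsort(-st[1:,4])[:2]+1
D=[]
for k in i:
    p=np.argwhere(l==k)[:,::-1]
    p=p[p[:,0]<288]
    P=ray(T,p,0.006)[:,:2];v=cv2.fitLine(P.astype(np.float32),cv2.DIST_HUBER,0,.001,.001).ravel();D.append(v);print(v, np.degrees(np.arctan2(v[1],v[0])))
nt=ray(T,tp([[447,83],[523,302]]),0.006);ns=ray(S,sp([[390,128],[187,150]]),0.006)
print("near corners top",nt.round(4),"side",ns.round(4), np.linalg.norm(nt[0]-nt[1]),np.linalg.norm(ns[0]-ns[1]))
st=ray(T,tp([[66,218],[120,428]]),0.042);print("stop face top edge T",st.round(4),np.linalg.norm(st[0]-st[1]))
ss=ray(S,sp([[229,482],[476,449]]),0.042);print("stop S",ss.round(4),np.linalg.norm(ss[0]-ss[1]))
ct=ray(T,tp([[346,152],[408,115],[457,228],[397,264]]),0.146);print("carton top T",ct.round(4))
print([np.linalg.norm(ct[a]-ct[a-1]).round(4) for a in range(4)], ct.mean(0))
cs=ray(S,sp([[237,108],[229,65],[345,48],[352,94]]),0.146);print("carton top S",cs.round(4));print([np.linalg.norm(cs[a]-cs[a-1]).round(4) for a in range(4)],cs.mean(0))
cf=ray(S,sp([[248,228],[348,207]]),0.006);print("foot S",cf.round(4),np.linalg.norm(cf[0]-cf[1]))
E
```

```text
[ 0.3290515  -0.944312    0.46528646  0.08100042] -70.78878
[ 0.33127624 -0.94353384  0.6074324   0.12223274] -70.65374
near corners top [[ 0.6786 -0.0457  0.006 ]
 [ 0.5159 -0.1002  0.006 ]] side [[ 0.5147 -0.0997  0.006 ]
 [ 0.6785 -0.0428  0.006 ]] 0.17157514319685777 0.17339076603279313
stop face top edge T [[0.5715 0.227  0.042 ]
 [0.4256 0.1837 0.042 ]] 0.152218097863234
stop S [[0.5682 0.2397 0.042 ]
 [0.4234 0.1903 0.042 ]] 0.1529176541312132
carton top T [[ 0.602   0.027   0.146 ]
 [ 0.6256 -0.0116  0.146 ]
 [ 0.5547 -0.0418  0.146 ]
 [ 0.5323 -0.0048  0.146 ]]
[np.float64(0.0767), np.float64(0.0453), np.float64(0.0771), np.float64(0.0433)] [ 0.57865397 -0.00782423  0.146     ]
carton top S [[ 0.6084  0.0305  0.146 ]
 [ 0.6239 -0.0088  0.146 ]
 [ 0.5473 -0.0411  0.146 ]
 [ 0.535   0.0031  0.146 ]]
[np.float64(0.0784), np.float64(0.0422), np.float64(0.0832), np.float64(0.0459)] [ 0.57863032 -0.00404833  0.146     ]
foot S [[ 0.6093  0.0265  0.006 ]
 [ 0.5358 -0.0087  0.006 ]] 0.08144916459791081
```

```bash
cat >> h.py <<'E'
O=np.array([0.544,0.0785,0]);B=R.from_euler('z',109.28,degrees=True)
def w2b(P): return B.inv().apply(np.atleast_2d(P)-O)
def b2w(P): return B.apply(np.atleast_2d(P))+O
def tcp():
    s=arm.sense();q=s['tcp_rot'];return s,np.array(s['eef_pos']),R.from_quat(np.r_[q[1:],q[0]])
def plan(bx,by,z,yaw):
    """shift in tool axes (cm) now, and remaining turn about tool y (deg); yaw = world angle of tool x"""
    s,p,r=tcp();g=b2w([bx,by,0])[0];g[2]=z
    x,zz=[np.cos(np.radians(yaw)),np.sin(np.radians(yaw)),0],[-np.sin(np.radians(yaw)),np.cos(np.radians(yaw)),0]
    rg=R.from_matrix(np.c_[x,[0,0,-1],zz])
    print("t",s['t'],"tcp",p.round(4),"board",w2b(p)[0].round(4),"->",g.round(4))
    print("shift now-axes cm",(r.inv().apply(g-p)*100).round(2),"shift goal-axes cm",(rg.inv().apply(g-p)*100).round(2),"turn tool deg",np.degrees((r.inv()*rg).as_rotvec()).round(2))
    print("F",s['wrist_force'].round(2),"open",round(s['opening'],4),"q",s['qpos'].round(3))
E
python3 - <<'E'
from h import *
T=cam("top")
for n,p,z in (("red",[[404,178],[360,228],[416,188],[385,232]],.12),("small",[[275,92],[310,92],[300,103]],.1),("filter",[223,120],.11),("tin",[145,152],.08),("box",[229,308],.04)):
    P=ray(T,p,z);print(n,P.round(3).tolist(),w2b(P)[:,:2].round(3).tolist())
C=[[.5786,-.006,.146]]
print(w2b(C))
plan(-.19,-.01,.25,203.3)
E
```

```text
red [[0.612, -0.207, 0.12], [0.531, -0.135, 0.12], [0.595, -0.226, 0.12], [0.525, -0.174, 0.12]] [[-0.292, 0.031], [-0.197, 0.083], [-0.304, 0.052], [-0.232, 0.102]]
small [[0.763, 0.0, 0.1], [0.763, -0.059, 0.1], [0.743, -0.042, 0.1]] [[-0.146, -0.18], [-0.202, -0.161], [-0.18, -0.148]]
filter [[0.71, 0.087, 0.11]] [[-0.047, -0.16]]
tin [[0.662, 0.223, 0.08]] [[0.097, -0.159]]
box [[0.397, 0.077, 0.04]] [[0.047, 0.139]]
[[-0.09118532 -0.00475888  0.146     ]]
t 0.15 tcp [ 0.2219 -0.5572  0.2525] board [-0.4937  0.514   0.2525] -> [ 0.6162 -0.0975  0.25  ]
shift now-axes cm [ 28.13   0.28 -53.63] shift goal-axes cm [-54.4    0.25 -26.62] turn tool deg [ 6.00e-02 -9.16e+01  7.00e-02]
F [-0.29 -0.14 -0.35] open 0.0854 q [-0.858  0.041  0.084 -0.    -1.615 -0.334]
```

The top crop confirms the large brown carton with the orange band, on the board. Its top face centre is at about (280,195) in the top view. The small brown and red cartons are off the board and are the look-alikes. Board width, stop width and carton sizes all agree within a few mm. Next I turn the tool, then approach high.

Call:
arm_command(
  moves=[
    [55, 0, 0, 0, 0, -10.2, 0],
    [55, 0, 0, 0, 0, -10.2, 0],
    [55, 0, 0, 0, 0, -10.2, 0],
    [55, 0, 0, 0, 0, -10.2, 0],
    [55, 0, 0, 0, 0, -10.2, 0],
    [55, 0, 0, 0, 0, -10.2, 0],
    [55, 0, 0, 0, 0, -10.2, 0],
    [55, 0, 0, 0, 0, -10.2, 0],
    [55, 0, 0, 0, 0, -10.0, 0],
    [55, 0, 0, 0, 0, 0, 0],
  ],
)

```text
t: 1.4
eef_pos: [0.2219, -0.5573, 0.2529]
tcp_rot: [0.142, -0.142, 0.693, -0.692]
wrist_force: [-0.3, -0.0, -0.6]
opening: 0.0473
```

Call:
arm_command(
  moves=[
    [55, -4.5, 0, -2.2, 0, 0, 0],
    [55, -4.5, 0, -2.2, 0, 0, 0],
    [55, -4.5, 0, -2.2, 0, 0, 0],
    [55, -4.5, 0, -2.2, 0, 0, 0],
    [55, -4.5, 0, -2.2, 0, 0, 0],
    [55, -4.5, 0, -2.2, 0, 0, 0],
    [55, -4.5, 0, -2.2, 0, 0, 0],
    [55, -4.5, 0, -2.2, 0, 0, 0],
    [55, -4.5, 0, -2.2, 0, 0, 0],
    [55, -4.5, 0, -2.2, 0, 0, 0],
    [55, -4.5, 0, -2.2, 0, 0, 0],
    [55, -4.5, 0, -2.2, 0, 0, 0],
    [55, 0, 0, 0, 0, 0, 0],
  ],
)

```text
t: 3.02
eef_pos: [0.6146, -0.0986, 0.2514]
tcp_rot: [0.142, -0.143, 0.693, -0.692]
wrist_force: [-0.3, -0.0, -0.6]
opening: 0.0469
```

```bash
python3 - <<'E'
from h import *
plan(-.17,-.009,.25,203.3)
cv2.imwrite("pics/b_side.png",grab_frame("side")[:,:,::-1])
E
```

```text
t 3.025 tcp [ 0.6146 -0.0986  0.2514] board [-0.1905 -0.0082  0.2514] -> [ 0.6086 -0.079   0.25  ]
shift now-axes cm [-0.22  0.14 -2.04] shift goal-axes cm [-0.23  0.14 -2.04] turn tool deg [ 0.08 -0.04  0.13]
F [-0.34 -0.03 -0.56] open 0.0469 q [ 1.620e-01  1.020e-01  1.470e-01 -1.000e-03 -1.618e+00  2.440e-01]
```

View pics/b_side.png

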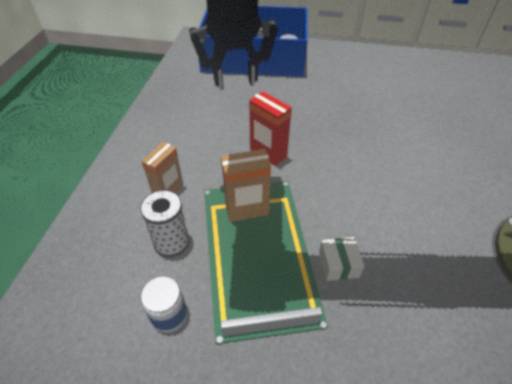

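Call:
arm_command(
  moves=[
    [55, 0, 3, -1, 0, 0, 0],
    [55, 0, 3, -1, 0, 0, 0],
    [55, 0, 3, 0, 0, 0, 0],
    [55, 0, 2, 0, 0, 0, 0],
    [55, 0, 0, 0, 0, 0, 0],
  ],
)

```text
t: 3.7
eef_pos: [0.6046, -0.0836, 0.1419]
tcp_rot: [0.141, -0.143, 0.693, -0.693]
wrist_force: [0.2, -0.1, 0.1]
opening: 0.0471
```

```bash
python3 - <<'E'
from h import *
plan(-.13,-.007,.14,203.3)
a=grab_frame("side")[:,:,::-1];b=grab_frame("wrist")[:,:,::-1]
cv2.imwrite("pics/c.png",np.hstack([cv2.resize(a[50:250,130:340],(400,380)),cv2.resize(b,(400,380))]))
E
```

```text
t 3.7 tcp [ 0.6046 -0.0836  0.1419] board [-0.173  -0.0037  0.1419] -> [ 0.5935 -0.0419  0.14  ]
shift now-axes cm [-0.63  0.2  -4.27] shift goal-axes cm [-0.63  0.19 -4.27] turn tool deg [ 0.05 -0.1   0.15]
F [ 0.24 -0.15  0.14] open 0.0471 q [ 0.19   0.085 -0.071 -0.    -1.418  0.215]
```

View pics/c.png

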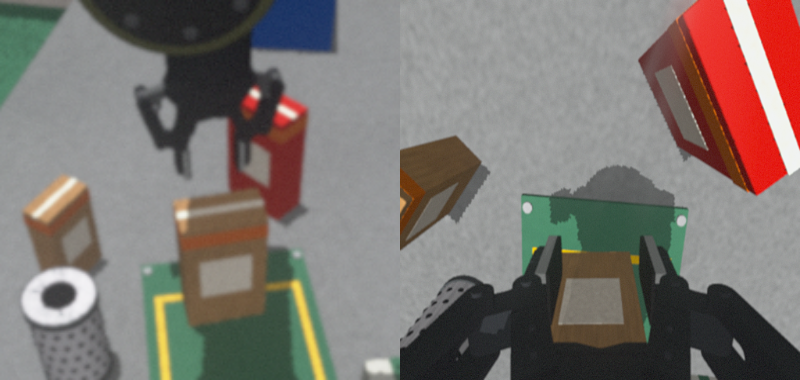

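Call:
arm_command(
  moves=[
    [55, -0.3, 0, -2, 0, 0, 0],
    [55, -0.3, 0, -1.5, 0, 0, 0],
    [55, 0, 0, -0.5, 0, 0, 0],
    [55, 0, 0, -0.5, 0, 0, 0],
    [55, 0, 0, -0.5, 0, 0, 0],
    [55, 0, 0, -0.5, 0, 0, 0],
  ],
)

```text
t: 4.55
eef_pos: [0.5892, -0.0301, 0.1434]
tcp_rot: [-0.143, 0.143, -0.693, 0.693]
wrist_force: [0.2, -0.6, 0.8]
opening: 0.0471
```

```bash
python3 - <<'E'
from h import *
plan(-.11,-.007,.14,203.3)
a=grab_frame("side")[:,:,::-1];b=grab_frame("top")[:,:,::-1]
cv2.imwrite("pics/d.png",np.hstack([cv2.resize(a[50:250,130:340],(400,380)),cv2.resize(b[110:310,130:340],(400,380))]))
E
```

```text
t 4.55 tcp [ 0.5892 -0.0301  0.1434] board [-0.1174 -0.0068  0.1434] -> [ 0.5869 -0.023   0.14  ]
shift now-axes cm [-0.07  0.34 -0.74] shift goal-axes cm [-0.07  0.34 -0.74] turn tool deg [-0.01 -0.01  0.  ]
F [ 0.18 -0.57  0.77] open 0.0471 q [ 0.289  0.029 -0.127  0.    -1.415  0.118]
```

View pics/d.png

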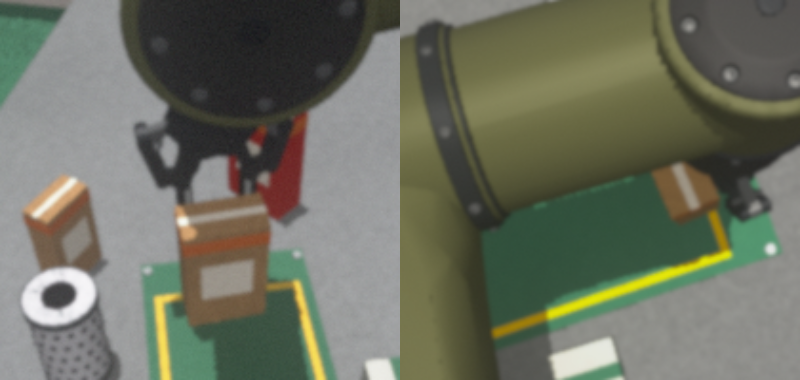

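Call:
arm_command(
  moves=[
    [55, 0, 0.1, -0.5, 0, 0, 0],
    [55, 0, 0.1, -0.5, 0, 0, 0],
    [55, 0, 0, -0.5, 0, 0, 0],
    [55, 0, 0, -0.5, 0, 0, 0],
  ],
)

```text
t: 5.15
eef_pos: [0.5812, -0.0114, 0.1412]
tcp_rot: [0.143, -0.143, 0.693, -0.692]
wrist_force: [-0.1, 0.6, 0.5]
opening: 0.0469
```

```bash
python3 - <<'E'
from h import *
plan(-.09,-.007,.14,203.3)
a=grab_frame("side")[:,:,::-1]
cv2.imwrite("pics/e.png",cv2.resize(a[50:250,130:340],(600,570)))
E
```

```text
t 5.15 tcp [ 0.5812 -0.0114  0.1412] board [-0.0971 -0.0054  0.1412] -> [ 0.5803 -0.0041  0.14  ]
shift now-axes cm [-0.21  0.12 -0.7 ] shift goal-axes cm [-0.21  0.12 -0.7 ] turn tool deg [0.01 0.01 0.01]
F [-0.1   0.58  0.45] open 0.0469 q [ 0.325  0.007 -0.153 -0.    -1.411  0.082]
```

View pics/e.png

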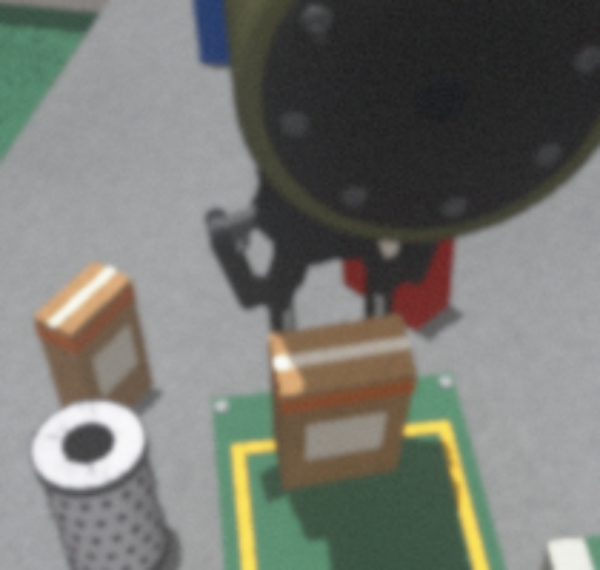

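It leans about 10°, and the foot corner is still at about (230,221), so it has not slid. I keep pushing past the balance point, then stop.

Call:
arm_command(
  moves=[
    [55, 0, 0, -0.5, 0, 0, 0],
    [55, 0, 0, -0.5, 0, 0, 0],
    [55, 0, 0, -0.5, 0, 0, 0],
    [55, 0, 0, -0.5, 0, 0, 0],
    [55, 0, 0, -0.5, 0, 0, 0],
    [55, 0, 0, 0, 0, 0, 0],
    [55, 0, 0, 0, 0, 0, 0],
  ],
)

```text
t: 6.08
eef_pos: [0.5714, 0.0112, 0.1413]
tcp_rot: [0.143, -0.143, 0.693, -0.693]
wrist_force: [-0.4, -0.6, 0.1]
opening: 0.047
```

```bash
python3 - <<'E'
from h import *
plan(-.09,-.007,.14,203.3)
a=grab_frame("side")[:,:,::-1]
cv2.imwrite("pics/f.png",cv2.resize(a[50:350,130:370],(480,600)))
E
```

```text
t 6.075 tcp [0.5714 0.0112 0.1413] board [-0.0726 -0.0037  0.1413] -> [ 0.5803 -0.0041  0.14  ]
shift now-axes cm [-0.21  0.13  1.76] shift goal-axes cm [-0.21  0.13  1.76] turn tool deg [0.   0.01 0.  ]
F [-0.37 -0.6   0.06] open 0.047 q [ 0.371 -0.019 -0.179 -0.    -1.411  0.036]
```

View pics/f.png

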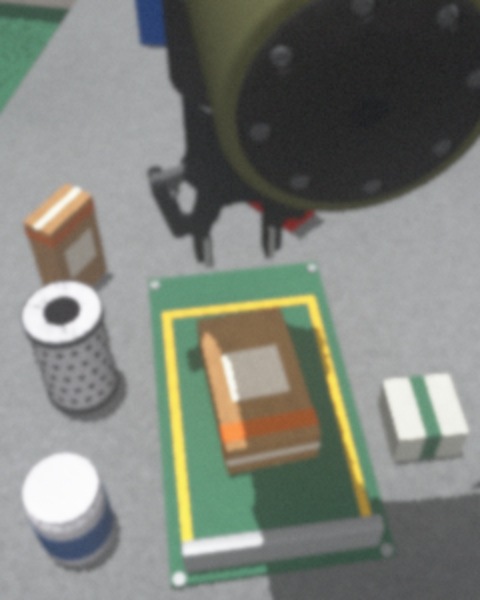

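The carton has fallen flat inside the outline, with its orange band towards the stop. I'll back off and measure.

Call:
arm_command(
  moves=[
    [55, 0, 0, 2, 0, 0, 0],
    [55, 0, 0, 3, 0, 0, 0],
    [55, 0, 0, 3, 0, 2, 0],
    [55, 0, 0, 0, 0, 2, 0],
    [55, 0, 0, 0, 0, 0, 0],
  ],
)

```text
t: 6.75
eef_pos: [0.603, -0.0627, 0.141]
tcp_rot: [0.118, -0.118, 0.697, -0.697]
wrist_force: [-0.8, 0.7, 0.7]
opening: 0.047
```

```bash
python3 - <<'E'
from h import *
plan(-.14,0,.042,199.28)
a=grab_frame("side")[:,:,::-1];b=grab_frame("top")[:,:,::-1]
cv2.imwrite("pics/g1.png",cv2.resize(a[180:330,190:330],(560,600),interpolation=cv2.INTER_CUBIC))
cv2.imwrite("pics/g2.png",cv2.resize(b[130:310,130:340],(700,600),interpolation=cv2.INTER_CUBIC))
E
```

```text
t 6.75 tcp [ 0.603  -0.0627  0.141 ] board [-0.1528 -0.0091  0.141 ] -> [ 0.5902 -0.0536  0.042 ]
shift now-axes cm [ 0.91  9.9  -1.28] shift goal-axes cm [ 0.91  9.9  -1.28] turn tool deg [ 0.01 -0.03  0.03]
F [-0.78  0.72  0.69] open 0.047 q [ 0.226  0.073 -0.085 -0.    -1.413  0.11 ]
```

View pics/g1.png

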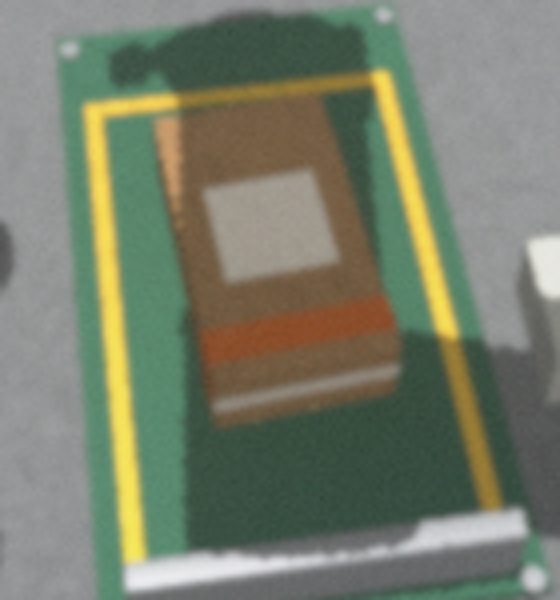

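View pics/g2.png

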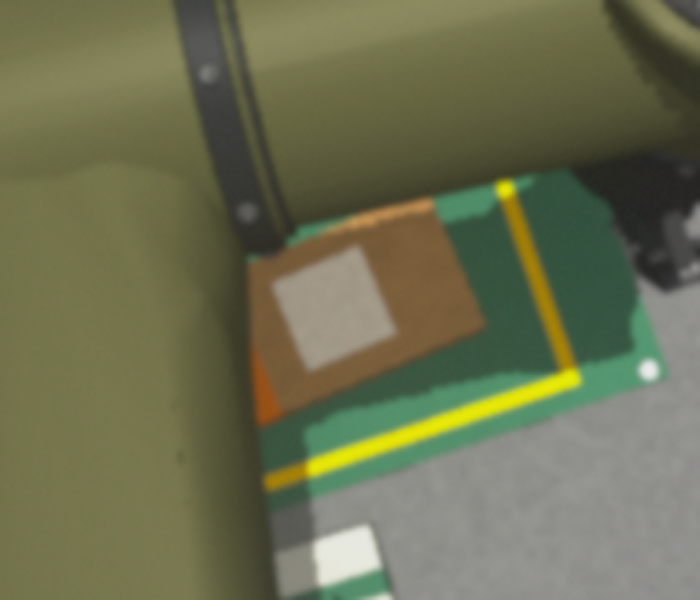

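```bash
python3 - <<'E'
from h import *
T=cam("top");S=cam("side")
sp=lambda L:np.array(L)/4+[190,180]-.4
tp=lambda L:np.array(L)/(10/3)+[130,130]-.35
s=w2b(ray(S,sp([[158,118],[318,96],[398,362],[213,401]]),.048));print("side: foot-y,foot+y,top+y,top-y\n",s.round(4))
t=w2b(ray(T,tp([[435,205],[485,325]]),.048));print("top foot end",t.round(4))
e=w2b(ray(T,tp([[485,325],[283,412]]),.048));d=e[1]-e[0];print("edge angle",np.degrees(np.arctan2(d[1],d[0])))
for P in (s[:2],s[2:],t): d=P.max(0)-P.min(0);print(np.linalg.norm(P[0]-P[1]), P.mean(0).round(4))
for a,b in ((0,3),(1,2)): d=s[b]-s[a];print("side edge angle",np.degrees(np.arctan2(d[1],d[0])),np.linalg.norm(d))
E
```

```text
side: foot-y,foot+y,top+y,top-y
 [[-0.0665 -0.0423  0.048 ]
 [-0.0686  0.0338  0.048 ]
 [ 0.0751  0.0423  0.048 ]
 [ 0.0816 -0.0352  0.048 ]]
top foot end [[-0.069  -0.035   0.048 ]
 [-0.0732  0.0335  0.048 ]]
edge angle 4.346846266860764
0.07615444238603891 [-0.0675 -0.0042  0.048 ]
0.07777859664325801 [0.0784 0.0036 0.048 ]
0.06860205456430564 [-0.0711 -0.0008  0.048 ]
side edge angle 2.7651320158951975 0.1482757160690825
side edge angle 3.397767759667784 0.14393392400423716
```

Call:
arm_command(
  moves=[
    [55, 0.4, 2.5, -1, 0, 0, 0],
    [55, 0.4, 2.5, -1, 0, 0, 0],
    [55, 0, 2.5, 0, 0, 0, 0],
    [55, 0, 2.4, 0, 0, 0, 0],
    [55, 0, 0, 0, 0, 0, 0],
  ],
)

```text
t: 7.48
eef_pos: [0.5875, -0.0456, 0.0404]
tcp_rot: [0.118, -0.12, 0.697, -0.697]
wrist_force: [-0.7, -0.0, 0.9]
opening: 0.0472
```

```bash
python3 - <<'E'
from h import *
plan(-.09,0,.042,199.28)
a=grab_frame("side")[:,:,::-1];b=grab_frame("wrist")[:,:,::-1]
cv2.imwrite("pics/i.png",np.hstack([cv2.resize(a[130:330,140:350],(400,380)),cv2.resize(b,(400,380))]))
E
```

```text
t 7.475 tcp [ 0.5875 -0.0456  0.0404] board [-1.315e-01 -1.000e-04  4.040e-02] -> [ 0.5737 -0.0065  0.042 ]
shift now-axes cm [ 0.   -0.15 -4.15] shift goal-axes cm [ 0.01 -0.16 -4.15] turn tool deg [0.06 0.09 0.21]
F [-0.73 -0.01  0.92] open 0.0472 q [ 2.620e-01  9.500e-02 -2.500e-01 -1.000e-03 -1.229e+00  7.600e-02]
```

View pics/i.png

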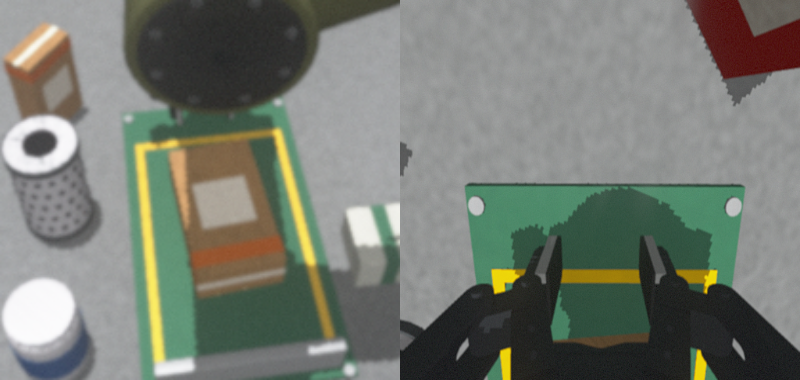

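Call:
arm_command(
  moves=[
    [55, 0, 0, -1.5, 0, 0, 0],
    [55, 0, 0, -1.5, 0, 0, 0],
    [55, 0, 0, -0.6, 0, 0, 0],
    [55, 0, 0, -0.5, 0, 0, 0],
    [55, 0, 0, -0.5, 0, 0, 0],
    [55, 0, 0, -0.5, 0, 0, 0],
    [55, 0, 0, -0.5, 0, 0, 0],
    [55, 0, 0, -0.5, 0, 0, 0],
    [55, 0, 0, -0.5, 0, 0, 0],
    [55, 0, 0, -0.5, 0, 0, 0],
    [55, 0, 0, -0.5, 0, 0, 0],
    [55, 0, 0, 0, 0, 0, 0],
  ],
)

```text
t: 9.07
eef_pos: [0.5637, 0.0263, 0.0423]
tcp_rot: [0.119, -0.119, 0.697, -0.697]
wrist_force: [-0.2, -0.1, 0.2]
opening: 0.0469
```

```bash
python3 - <<'E'
from h import *
plan(-.011,0,.042,199.28)
a=grab_frame("side")[:,:,::-1]
cv2.imwrite("pics/j.png",cv2.resize(a[180:340,190:340],(560,600),interpolation=cv2.INTER_CUBIC))
E
```

```text
t 9.075 tcp [0.5637 0.0263 0.0423] board [-0.0558 -0.0014  0.0423] -> [0.5476 0.0681 0.042 ]
shift now-axes cm [ 0.13  0.03 -4.48] shift goal-axes cm [ 0.14  0.03 -4.48] turn tool deg [ 0.03  0.05 -0.01]
F [-0.17 -0.1   0.2 ] open 0.0469 q [ 0.402  0.025 -0.32  -0.    -1.226 -0.064]
```

View pics/j.png

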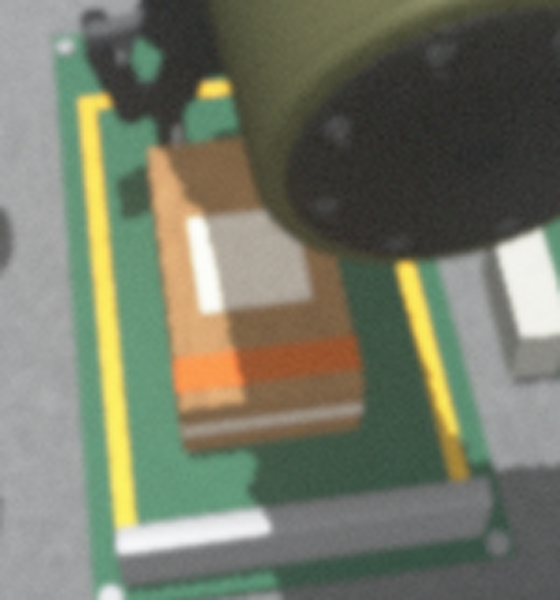

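The carton is sliding and has squared up, with its top end at about (272,425) in the crop. I continue gently towards the stop.

Call:
arm_command(
  moves=[
    [55, 0, 0, -0.5, 0, 0, 0],
    [55, 0, 0, -0.5, 0, 0, 0],
    [55, 0, 0, -0.5, 0, 0, 0],
    [55, 0, 0, -0.5, 0, 0, 0],
    [55, 0, 0, -0.5, 0, 0, 0],
    [55, 0, 0, -0.5, 0, 0, 0],
    [55, 0, 0, -0.3, 0, 0, 0],
    [55, 0, 0, -0.3, 0, 0, 0],
    [55, 0, 0, -0.3, 0, 0, 0],
  ],
)

```text
t: 10.25
eef_pos: [0.5509, 0.0627, 0.0423]
tcp_rot: [0.119, -0.119, 0.697, -0.697]
wrist_force: [0.3, -0.9, -0.1]
opening: 0.0471
```

```bash
python3 - <<'E'
from h import *
plan(-.011,0,.042,199.28)
a=grab_frame("side")[:,:,::-1]
cv2.imwrite("pics/k.png",cv2.resize(a[180:340,190:340],(560,600),interpolation=cv2.INTER_CUBIC))
E
```

```text
t 10.25 tcp [0.5509 0.0627 0.0423] board [-0.0172 -0.0012  0.0423] -> [0.5476 0.0681 0.042 ]
shift now-axes cm [ 0.12  0.03 -0.62] shift goal-axes cm [ 0.12  0.03 -0.62] turn tool deg [0.   0.02 0.  ]
F [ 0.29 -0.86 -0.06] open 0.0471 q [ 4.760e-01 -1.000e-03 -3.460e-01 -0.000e+00 -1.225e+00 -1.390e-01]
```

View pics/k.png

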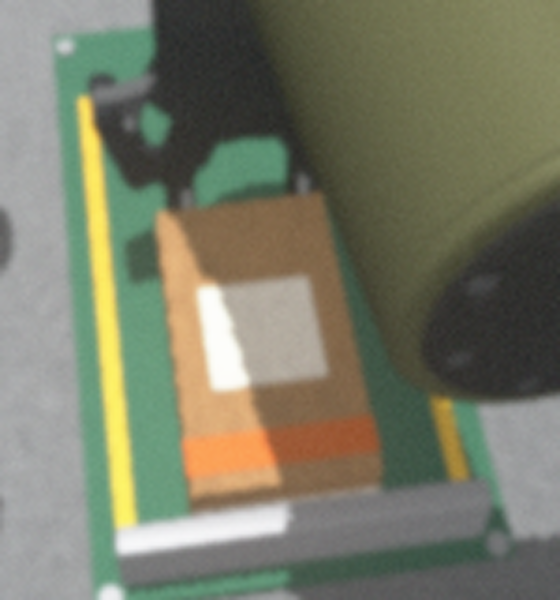

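Call:
arm_command(
  moves=[
    [55, 0, 0, -0.2, 0, 0, 0],
    [55, 0, 0, -0.2, 0, 0, 0],
    [55, 0, 0, -0.2, 0, 0, 0],
  ],
)

```text
t: 10.68
eef_pos: [0.5489, 0.068, 0.0423]
tcp_rot: [-0.118, 0.119, -0.697, 0.697]
wrist_force: [2.3, -9.0, 0.4]
opening: 0.047
```

Call:
arm_command(
  moves=[
    [55, 0, 0, -0.2, 0, 0, 0],
  ],
)

```text
t: 10.8
eef_pos: [0.5486, 0.0681, 0.0426]
tcp_rot: [-0.118, 0.118, -0.696, 0.698]
wrist_force: [5.9, -14.9, -1.1]
opening: 0.047
```

Call:
arm_command(
  moves=[
    [55, 0, 0, -0.1, 0, 0, 0],
  ],
)

```text
t: 10.92
eef_pos: [0.5486, 0.0681, 0.0427]
tcp_rot: [-0.118, 0.118, -0.695, 0.699]
wrist_force: [7.0, -15.5, -1.4]
opening: 0.047
```

The force rose to 16 N and the motion stalled, so the carton is against the stop. Next I back straight off, raise, and check.

Call:
arm_command(
  moves=[
    [55, 0, 0, 0, 0, 0, 0],
    [55, 0, 0, 0, 0, 0, 0],
    [55, 0, 0, 0.5, 0, 0, 0],
    [55, 0, 0, 1, 0, 0, 0],
    [55, 0, 0, 2, 0, 0, 0],
    [55, 0, 0, 3, 0, 0, 0],
    [55, 0, -4, 2, 0, 0, 0],
    [55, 0, -5, 2, 0, 0, 0],
    [55, 0, -5, 3, 0, 0, 0],
    [55, 0, -5, 4, 0, 0, 0],
    [55, 3, 0, 5, 0, 0, 0],
    [55, 3, 0, 5, 0, 0, 0],
    [55, 3, 0, 5, 0, 0, 0],
    [55, 3, 0, 5, 0, 0, 0],
    [55, 0, 0, 0, 0, 0, 0],
  ],
)

```text
t: 12.8
eef_pos: [0.5569, -0.3252, 0.2304]
tcp_rot: [0.117, -0.117, 0.698, -0.697]
wrist_force: [1.1, 1.0, 0.6]
opening: 0.047
```

```bash
python3 - <<'E'
from h import *
plan(-.3,0,.25,199.28)
a=grab_frame("side")[:,:,::-1];b=grab_frame("top")[:,:,::-1]
cv2.imwrite("pics/l1.png",cv2.resize(a[180:340,190:340],(560,600),interpolation=cv2.INTER_CUBIC))
cv2.imwrite("pics/l2.png",cv2.resize(b[130:310,130:340],(700,600),interpolation=cv2.INTER_CUBIC))
E
```

```text
t 12.8 tcp [ 0.5569 -0.3252  0.2304] board [-0.3854  0.1211  0.2304] -> [ 0.6431 -0.2047  0.25  ]
shift now-axes cm [-12.07  -1.96  -8.59] shift goal-axes cm [-12.11  -1.96  -8.54] turn tool deg [ 0.04 -0.25  0.04]
F [1.11 1.   0.6 ] open 0.047 q [-0.219  0.159  0.171 -0.    -1.584  0.551]
```

View pics/l1.png

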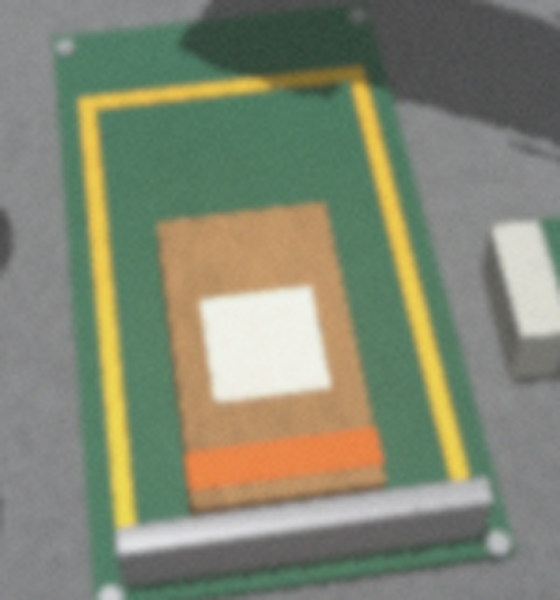

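View pics/l2.png

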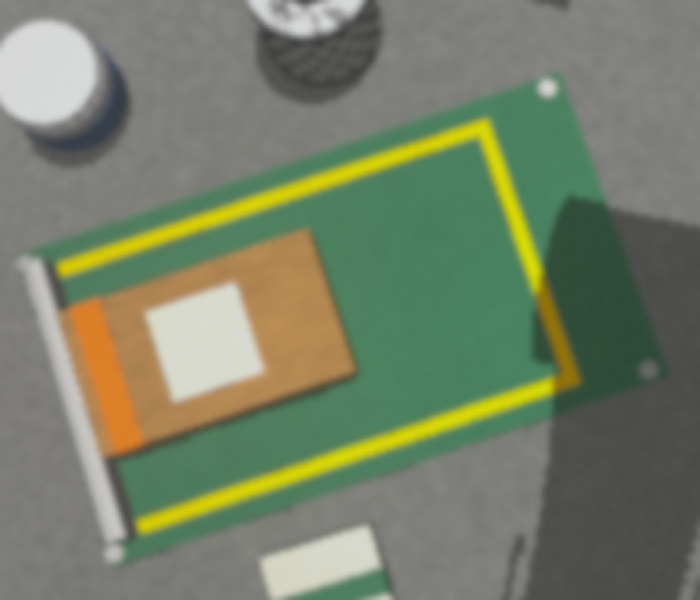

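```bash
python3 - <<'E'
from h import *
T=cam("top")
b=cv2.imread("pics/l2.png");hsv=cv2.cvtColor(b,cv2.COLOR_BGR2HSV)
m=cv2.inRange(hsv,(5,90,90),(18,255,255));m[:220]=0
m=cv2.morphologyEx(m,cv2.MORPH_CLOSE,np.ones((9,9)))
c=max(cv2.findContours(m,0,1)[0],key=cv2.contourArea)
P=w2b(ray(T,c[:,0]/(10/3)+[130,130]-.35,.048))[:,:2].astype(np.float32)
print(cv2.minAreaRect(P*1000),P.min(0),P.max(0))
im=cv2.imread("pics/a_top.png")
# stop face top edge near side, and board line angle for reference
e=w2b(ray(T,np.array([[50,262],[130,540]])/(10/3)+[130,130]-.35,.042));print("stop edge",e.round(4))
n=grab_frame("top")[:,:,::-1]
d=cv2.absdiff(n,im).max(2)
for k,(x,y,r) in {"filter":(223,123,20),"tin":(145,152,18),"box":(229,310,22)}.items():
    print(k,"max diff",d[y-r:y+r,x-r:x+r].max(), "mean",d[y-r:y+r,x-r:x+r].mean().round(1))
cv2.imwrite("pics/m.png",n)
E
```

```text
((67.89405059814453, -4.973468780517578), (83.76305389404297, 137.98568725585938), 89.94281768798828) [-0.00110114 -0.046919  ] [0.13690011 0.03685758]
stop edge [[ 0.1343 -0.0736  0.042 ]
 [ 0.1372  0.0787  0.042 ]]
filter max diff 29 mean 18.7
tin max diff 29 mean 22.7
box max diff 29 mean 21.8
```

View pics/m.png

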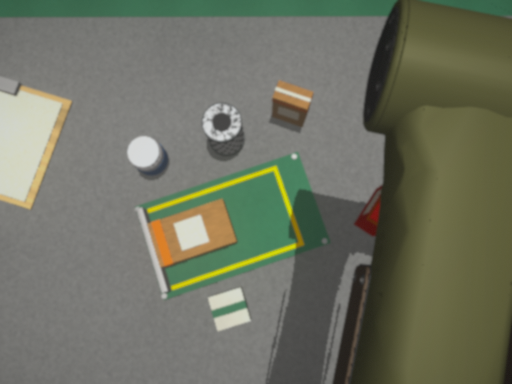

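```bash
python3 -c "
from h import *
s=arm.sense();print(s['t'],abs(s['qd']).max(),s['wrist_force']);print(workorder.job_done())"
```

```text
12.95 0.02257201887167636 [ 0.61442809  0.39375791 -0.22604553]
the job is handed in; nothing more can be done
None
```

The carton is lying flat inside the yellow outline with its top end against the stop, and I handed the job in at about 13 s of the 38 s allowed. No verdict was reported.

**What I did:** I pushed the carton about 115 mm above the board with the fingers half open. It tipped over its foot; the foot had not visibly moved at about 10° of lean, and after the fall it measured within about 5 mm of where it started. It came down at about 3.5° to the board. I then pushed it by the foot end with both fingers, which squared it up, until it met the stop at about 16–17 N. After that I backed off and raised the arm clear.

**Last checks:**

| Check | Measured | Limit |
|---|---|---|
| Top end, board x | +137 mm | 134–145 mm |
| Squareness to the board | about 0.1° | 3.4° |
| Offset from the centre line | about -5 mm | 32 mm |

- **Stop position:** the stop's face measured at 134–137 mm in the same picture (nominal 140 mm), so the carton is flush to within the measurement.
- **Bystanders:** the filter, tin and white box show only a uniform brightness change in the top view, with no sign of movement.
- **Robot:** it touches nothing, and the wrist force was under 1 N.
- **Disagreements:** the top and side views differed by up to 10 mm on the stop face and about 4 mm on the carton. I averaged the two views to set the positions, and judged the final contact by force and picture.

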